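Put the data logger on charge, heavy end down

ROBOT

A 6-joint arm with a two-finger parallel gripper is mounted at the origin on the work surface. World frame = base frame: x ahead of the robot, y to its left, z up, the work surface at z = 0. Lengths are in m, angles in rad, forces in N, time in s.
With the tool pointing down it reaches from about 0.3 to 0.875 m from the base axis. Payload 6.4 kg.
Tool frame: the origin (TCP) lies between the finger pads; the fingertips stand 19 mm ahead of it and the grasp point (between the pads) is the TCP (ctrl.tips_ahead is the z of the fingertips in the tool frame, in m); z points along the fingers, y is the line along which they close (so a half turn about z gives the same grasp; the last joint's range is limited). The gripper opens to 85 mm and grips with 20 to 120 N. Pads are 22 mm wide; open, the fingers measure 114 mm over their backs; the gripper's body (76 mm by 85 mm) begins 54 mm behind the grasp point. The pads swing forward as they close: fully open they stand 13 mm farther back than shut.
Start: joints at [0.997, 0.181, 1.607, -0, 1.354, -0.206], TCP at [0.207, 0.537, 0.25] pointing down, gripper open.
Joint ranges: [-2.99, 2.99], [-0.89, 2.07], [0.3, 2.58], [-1.14, 4.28], [0, 2.63], [-3.12, 3.12]. Speed limits (rad/s): [2.57, 2.57, 3.01, 3.14, 3.14, 3.14].

INTERFACE

Orientations are given as a unit quaternion [w, x, y, z].
In Python, from bench import readout, vision, ctrl gives the robot as it stands.
- The arm moves only by the tool play_rows, never from a script. Its arguments are lists of equal length, an entry for each row: "xyz": the shift along the tool's x, y, z in mm, a list of three; "rot": the turn, a rotation vector about the tool's x, y, z in rad, a list of three; "grip": the opening, from 0 (shut) to 1 (fully open). In form: {"xyz": [[x, y, z], ...], "rot": [[rx, ry, rz], ...], "grip": [grip, ...]}. A call has exactly 10 rows; each row is the pose to reach, as a shift and turn from the pose commanded when the call began, along the tool's axes at that moment; what a row does not reach only later rows make up. A row lasts 1/8 s, in which the tool goes at most 62.5 mm and 10.7 degrees, less where a joint would pass 70% of its speed; a pose out of reach is approached as far as the arm can. A call with a gripper value outside its range is refused whole. The fingers move at their own pace and stop on an object; the grip force is fixed at half the most. Time passes only in rows, so rows that repeat a pose let the fingers close, or fill a call up. It gives the time, the measured TCP pose, the force, the opening and the grip force at its end, in the units of the state.
- readout.get_obs(): the state, without advancing time (a new reading comes with each control period).
- vision.camera(name): name is "side" or "top"; returns a dict with "color" (480x640x3 uint8, red, green, blue), "depth" (480x640 float32, m along the optical axis (not along the pixel's ray), 0 where there is no reading), "camera_matrix" (3x3 intrinsics, pixels), "extrinsics" (4x4, takes a point from camera to world coordinates). Camera axes: x right, y down, z forward; pixel columns grow to the right and rows downward; lengths in m; the calibration is good to about 2 mm. A picture is of the moment at which its call begins.
- ctrl.hand_in(): hands the job in; it is judged then, once.
The state is a dict: "time_s": time; "q": joint angles; "dq": joint speeds; "joint_efforts": joint torques, N m; "eef_pos": TCP position; "eef_rot": TCP orientation; "wrist_force": force on the tool from outside, world axes, zero at the start; "torque": the same for the moment, N m; "opening": opening from 0.0 (shut) to 1.0 (fully open); "grasp_force": force on a finger pad.
Only numpy, scipy, OpenCV 4.12 (cv2) and the standard library are available. Lean on these libraries where they do the work, as an engineer would, in place of code of your own. Each camera call takes 0.05 s, during which the arm holds its last target. There are 200 camera calls.

TASK

Put the data logger on charge. Pick it up by the two swivelling orange carry knobs at its middle, so that it tips and shows which end is heavy - that end holds the battery - then lay it gently in the sloping charging stand with the heavy end down, pushed fully home against the foot, and let go. Then press the green start button on the stand; leave the other things on the bench alone and do not drop the logger or let it tip over.

Things in the scene. Friction and masses are not known exactly. Their poses are not given: they have to be found in the camera images.
- logger: White tube 38 mm thick with black 50 mm square end caps, 160 mm over all, 0.3 kg. Two orange carry knobs (24 mm across, 54 mm over both) at mid-length, one each side, swivel freely about y. Either end, at random, is heavy (mass centre 25 mm off the middle): looks and axes don't tell. Raised 80 mm by the knobs, the heavy end dips 20 to 60 degrees. Origin: the middle, 25 mm up; x along the tube.
- stand: White charging stand fixed to the bench, base 195 x 135 x 14 mm; origin on the bench under the middle of the laid-in logger, z up. The logger lies along x, sloping 25 degrees, low at -x. Its upper half overhangs: heavy end up, it tips out. Tube rests just below the knobs on a rubber V-saddle, 44 mm wide; friction holds it: push it down the slope to the stop (5 to 10 N).
- stand_home (a point): Point on the stand where the logger's middle is when the logger is fully home: 76 mm above the bench over the stand's origin. Its x axis points up the slope along the logger's axis (25 degrees above the stand's x), its y axis is the stand's y.
- stand_foot (a point): Round brass contact in the face of the foot stop (64 mm wide, its top 14 mm above this point across the slope), 80 mm down the slope from stand_home. The logger's lower end cap meets it squarely; there it sits on a sloping floor 25 mm below the logger's axis, between two cheeks 55 mm apart, flared at the top.
- start_top (a point): Centre of the top of the green round start button (28 mm diameter) on the stand's base plate, beside the foot at x = -60, y = 78 mm of the stand; pressed straight down.
- start (a joint): Travel of the start button in m: 0 up, 0.006 fully down (4 N); it springs back up. It counts as pressed beyond 0.004.
- multimeter: Bystander: yellow hand-held multimeter, 150 x 75 x 44 mm, lying flat; origin at the centre of its underside, x along its length.
- spool: Bystander: yellow solder spool standing on the bench, 56 mm diameter, 52 mm high; origin at the centre of its underside.
- screwdriver: Bystander: red-handled screwdriver 180 mm long lying on the bench, x along it.
There are look-alikes about, which are no part of the job. Of the things like the stand, leave any that is red; of the rest the larger one is meant.

How it is judged:
On the way, in this order (a step that is already met when the one before it is completed fails the run):
1. the logger is lifted clear of the bench and has tipped on its knobs, one end dipping (height (world z) of logger above 0.09 m and (angle between logger's own x axis and vertical below 1.4 rad or angle between logger's own x axis and vertical above 1.74 rad)), for 0.2 s.
2. the logger lies in the stand, fully home against the foot, let go and at rest (distance between logger and stand_home below 0.006 m and angle between the x axis of logger and the x axis of stand_home, either way round below 0.07 rad and contact force between logger and the fingers below 0.1 N and linear speed of logger below 0.02 m/s), for 0.3 s.
3. the start button is pressed (value of joint start above 0.004 m), for 0.05 s.
At the end, for the whole second after the job is handed in: The logger rests in the charging stand by itself, its middle within 6 mm of the home point and its axis within 4 degrees of the stand's slope (which it can only keep with the heavy end down), and the start button has been pressed and is up again (distance between logger and stand_home below 0.006 m and angle between the x axis of logger and the x axis of stand_home, either way round below 0.07 rad and linear speed of logger below 0.02 m/s and value of joint start below 0.002 m); the robot touches nothing.
It fails at once if the logger is dropped, or let go where it tips or falls out of the stand (contact force between logger and the fingers below 0.1 N and (linear speed of logger above 0.4 m/s or (height (world z) of logger above 0.055 m and angle between the x axis of logger and the x axis of stand_home, either way round above 0.3 rad))).
It fails at once if the logger is forced hard against the stand (over 60 N) (contact force between logger and stand above 60 N).
It fails at once if another thing on the bench is pushed out of its place (over 20 mm) (distance of any of multimeter, spool, screwdriver from where it was at the start of the episode above 0.02 m).
It also fails if it takes over 51 s, if anything falls off the work surface, if the arm or the gripper's body presses on something with over 40 N, if the wrist force passes 120 N, or if a joint passes its speed limit or range.

## Working session

There is one attempt and no reset: what is moved stays moved. The work goes in short steps, Python scripts to look and compute and a tool call to move; the robot and the scene stay as the last step left them, time stands still between calls to the robot, and variables do not carry over. Pictures are saved under pics/ and viewed, at most 10 in all, crops included, and the job is handed in when it is done.

Besides the shell and the picture viewer there is one more tool, called as name(argument=value, ...), one argument or row to a line, values as JSON. play_rows: Moves the arm, as the interface text tells. Its arguments: {"type":"object","properties":{"xyz":{"type":"array","items":{"type":"array","items":{"type":"number"}}},"rot":{"type":"array","items":{"type":"array","items":{"type":"number"}}},"grip":{"type":"array","items":{"type":"number"}}},"required":["xyz","rot","grip"]}

```bash
mkdir -p pics; cat > h.py <<'E'
import numpy as np, cv2
from bench import readout, vision, ctrl
from scipy.spatial.transform import Rotation as R
def cam(n):
    c=vision.camera(n); K=c["camera_matrix"];d=c["depth"];v,u=np.mgrid[:480,:640]
    P=np.stack([(u-K[0,2])/K[0,0]*d,(v-K[1,2])/K[1,1]*d,d],-1)
    E=c["extrinsics"]; W=P@E[:3,:3].T+E[:3,3]; W[d==0]=np.nan
    return c["color"],W,c
def save(n,im): cv2.imwrite("pics/"+n,cv2.cvtColor(im,cv2.COLOR_RGB2BGR))
def pose():
    o=readout.get_obs(); w,x,y,z=o["eef_rot"]; return np.array(o["eef_pos"]),R.from_quat([x,y,z,w]),o
E
python3 - <<'E'
from h import *
for n in("top","side"):
    im,W,c=cam(n); save(n+"1.png",im); np.save(n+"1.npy",W); np.save(n+"1c.npy",im)
    print(n,c["camera_matrix"].round(1).tolist(),c["extrinsics"].round(3).tolist())
p,r,o=pose();print(p,r.as_matrix().round(3),o["time_s"],ctrl.tips_ahead)
E
```

```text
top [[434.2, 0.0, 316.9], [0.0, 434.2, 239.6], [0.0, 0.0, 1.0]] [[0.016, -0.986, 0.164, 0.397], [-1.0, -0.018, -0.012, -0.008], [0.015, -0.164, -0.986, 1.277], [0.0, 0.0, 0.0, 1.0]]
side [[444.4, 0.0, 319.3], [0.0, 444.4, 244.3], [0.0, 0.0, 1.0]] [[0.904, -0.197, 0.38, 0.202], [-0.428, -0.447, 0.786, -0.837], [0.016, -0.873, -0.488, 0.597], [0.0, 0.0, 0.0, 1.0]]
[0.20645544 0.53615351 0.24944564] [[-0.933  0.36  -0.001]
 [ 0.36   0.933 -0.001]
 [ 0.    -0.002 -1.   ]] 0.1 0.019
```

View pics/top1.png

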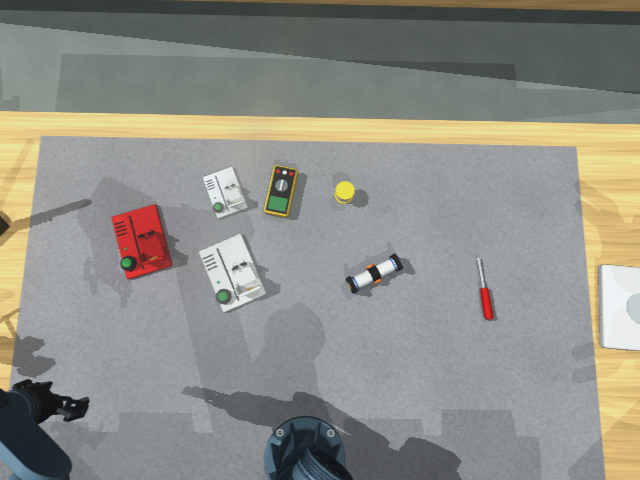

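View pics/side1.png

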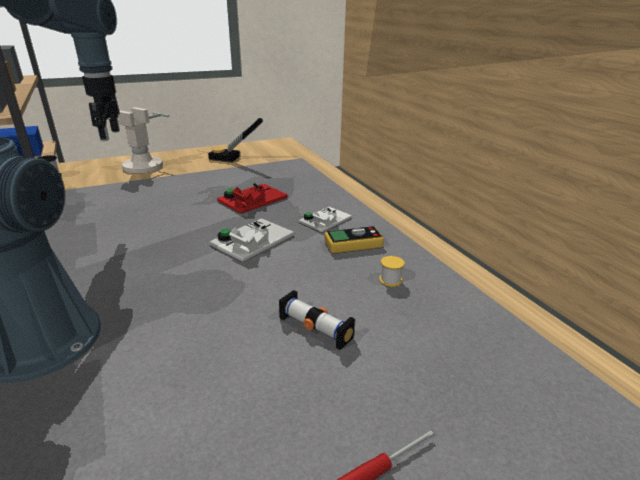

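The top view shows the meant (larger white) stand near (232,273) with its button at (223,296), and the logger at (374,274) with knobs at about (370,266)/(378,282). The red and small white stands are decoys.

```bash
python3 - <<'E'
from h import *
W=np.load("top1.npy");im=np.load("top1c.npy").astype(int)
def reg(m,r0,r1,c0,c1):
    k=np.zeros_like(m);k[r0:r1,c0:c1]=1;return m&k
r,g,b=im[...,0],im[...,1],im[...,2]
z=W[...,2]
m=reg((z>0.007)&(z<0.2),228,318,195,272)
base=W[m&(z<0.02)]
rect=cv2.minAreaRect(W[m][:,:2].astype(np.float32)*1000);print("stand",rect,cv2.boxPoints(rect).round(0).tolist())
bt=reg((g>r+25)&(g>b+15),280,312,210,240);P=W[bt];print("btn",bt.sum(),np.nanmedian(P,0),np.nanmax(P[:,2]))
pt=W[bt&(z>np.nanmax(P[:,2])-.004)];print(pt.mean(0),len(pt))
l=reg(z>0.012,245,305,335,415)
rl=cv2.minAreaRect(W[l][:,:2].astype(np.float32)*1000);print("log",rl,cv2.boxPoints(rl).round(0).tolist(),np.nanmedian(W[l],0))
o=reg((r>g+50)&(r>b+70),245,305,335,415);
n,lab,st,ce=cv2.connectedComponentsWithStats(o.astype(np.uint8))
for i in range(1,n):
  if st[i,4]>5: print("knob",st[i,4],ce[i],W[lab==i].mean(0),W[lab==i].max(0))
hp=W[m&(z>0.03)];print("high",len(hp),np.percentile(hp,[0,50,100],axis=0))
a=cv2.resize(im[225:325,190:275].astype(np.uint8),None,fx=6,fy=6,interpolation=3)
save("crop1.png",a)
E
```

```text
stand ((505.90399169921875, 226.5792236328125), (201.00697326660156, 203.78961181640625), 21.56631851196289) [[375.0, 284.0], [450.0, 95.0], [637.0, 169.0], [562.0, 358.0]]
btn 77 [0.43714748 0.2428768  0.03496221] 0.04164715651912587
[0.43470239 0.24009923 0.0390118 ] 10
log ((509.45819091796875, -187.29800415039062), (52.339942932128906, 160.5573272705078), 27.232332229614258) [[449.0, -128.0], [523.0, -271.0], [569.0, -247.0], [496.0, -104.0]] [ 0.50865012 -0.18664131  0.04119502]
knob 17 [369.41176471 265.82352941] [ 0.52990226 -0.17573619  0.03339549] [ 0.53507138 -0.16652372  0.0400304 ]
knob 14 [377.28571429 280.5       ] [ 0.48803551 -0.19806201  0.03409174] [ 0.4926522  -0.18876338  0.03712696]
high 585 [[0.41990743 0.13202266 0.03000793]
 [0.49166639 0.19079849 0.04220267]
 [0.53910156 0.25785459 0.06412804]]
```

View pics/crop1.png

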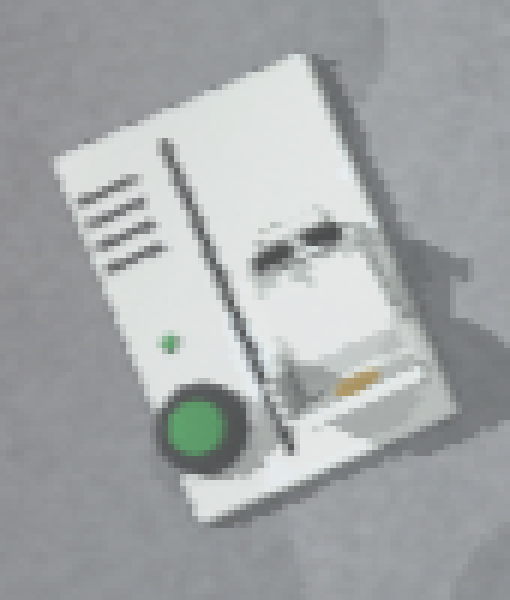

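The crop shows the foot with its brass contact at about (358,383), the saddle at (295,250) and the button at (195,427), so the stand's up-slope x points up and left in the picture.

```bash
cat >> h.py <<'E'
def ray(c,u,v,z):
    K=c["camera_matrix"];E=c["extrinsics"];d=E[:3,:3]@np.array([(u-K[0,2])/K[0,0],(v-K[1,2])/K[1,1],1]);t=E[:3,3]
    return t+d*(z-t[2])/d[2]
E
python3 - <<'E'
from h import *
im0,W,c=cam("top")
im=im0.astype(int);z=W[...,2]
f=lambda x,y,zz:ray(c,190-.42+x/6,225-.42+y/6,zz)
C=[f(*p,0.014) for p in[(55,157),(305,55),(455,410),(205,522)]]
C=np.array(C)[:,:2];print(C.round(4).tolist())
for i in range(4):
    d=C[i]-C[i-1];print(np.linalg.norm(d).round(4),np.degrees(np.arctan2(d[1],d[0])).round(1))
print("ctr",C.mean(0))
g=(im[...,1]>im[...,0]+25)&(im[...,1]>im[...,2]+15);k=np.zeros_like(g);k[285:310,213:235]=1;g&=k
v,u=np.nonzero(g);print("btn px",u.mean(),v.mean(),len(u),"z",np.sort(W[g][:,2]).round(4)[::8])
for zz in(.03,.035,.04):print(zz,ray(c,u.mean(),v.mean(),zz))
print("brass",f(358,383,.042))
# side view button
s,Ws,cs=cam("side");s=s.astype(int)
g=(s[...,1]>s[...,0]+25)&(s[...,1]>s[...,2]+10);k=np.zeros_like(g);k[222:246,212:236]=1;g&=k
v,u=np.nonzero(g);print("side",u.mean(),v.mean(),len(u),np.nanmedian(Ws[g],0))
for zz in(.03,.035,.04):print(zz,ray(cs,u.mean(),v.mean(),zz))
# high points in the stand frame
th=np.radians(22.5);m=(z>.02)&(z<.2);m[:230]=0;m[315:]=0;m[:,:195]=0;m[:,270:]=0
P=W[m];b=ray(c,222.3,296,.035)[:2];ex=np.array([np.cos(th),np.sin(th)]);ey=np.array([-ex[1],ex[0]])
o=b+60*1e-3*ex-78e-3*ey;print("origin",o)
q=P[:,:2]-o;L=np.c_[q@ex,q@ey,P[:,2]]*1000
for x0 in range(-110,60,10):
    s_=L[(L[:,0]>=x0)&(L[:,0]<x0+10)&(abs(L[:,1])<50)]
    if len(s_)>3: print(x0,len(s_),s_[:,1].min().round(),s_[:,1].max().round(),s_[:,2].max().round(),np.median(s_[:,2]).round())
E
```

```text
[[0.5676, 0.3215], [0.6203, 0.2022], [0.4483, 0.1225], [0.3933, 0.2397]]
0.1925 25.2
0.1304 -66.2
0.1895 -155.1
0.1294 115.1
ctr [0.50737033 0.22148013]
btn px 222.20833333333334 295.8333333333333 72 z [0.0286 0.032  0.0328 0.034  0.0351 0.0358 0.0364 0.0373 0.0388]
0.03 [0.43739637 0.24313786 0.03      ]
0.035 [0.4372328  0.24213074 0.035     ]
0.04 [0.43706923 0.24112362 0.04      ]
brass [0.45902944 0.16567225 0.042     ]
side 224.5438596491228 231.98245614035088 57 [0.43641448 0.23438331 0.03491995]
0.03 [0.43718854 0.24225491 0.03      ]
0.035 [0.43511869 0.23273696 0.035     ]
0.04 [0.43304884 0.22321901 0.04      ]
origin [0.52205142 0.19274651]
-90 6 -1.0 45.0 55.0 52.0
-80 85 -33.0 43.0 62.0 52.0
-70 69 -37.0 38.0 56.0 44.0
-60 58 -35.0 38.0 60.0 25.0
-50 81 -32.0 34.0 53.0 25.0
-40 76 -32.0 31.0 36.0 29.0
-30 69 -24.0 29.0 39.0 34.0
-20 73 -24.0 29.0 45.0 38.0
-10 81 -24.0 31.0 63.0 44.0
0 47 -24.0 47.0 62.0 54.0
10 24 -13.0 22.0 53.0 48.0
```

```bash
cat >> h.py <<'E'
TH=np.radians(24.8);EX=np.array([np.cos(TH),np.sin(TH),0]);EY=np.array([-np.sin(TH),np.cos(TH),0]);O=np.array([.5245,.197,0])
def down(psi,tilt=0):  # tool x heading psi deg; tilt: tool x pitched up by tilt deg
    a,t=np.radians(psi),np.radians(tilt);h=np.array([np.cos(a),np.sin(a),0]);k=np.array([0,0,1.])
    x=h*np.cos(t)+k*np.sin(t);z=h*np.sin(t)-k*np.cos(t);return R.from_matrix(np.c_[x,np.cross(z,x),z])
def to(t,rt,msg=""):
    p,r,o=pose();print(msg,"xyz",(r.inv().apply(np.array(t)-p)*1000).round(1),"rot",(r.inv()*rt).as_rotvec().round(3))
E
python3 -c "
from h import *
to([.5085,-.187,.13],down(117.3))"
```

```text
xyz [-541.9 -566.2  120.2] rot [-0.001  0.     0.726]
```

play_rows(
  xyz=[
    [-40, -42, 0],
    [-81, -85, 0],
    [-122, -127, 0],
    [-163, -170, 0],
    [-204, -213, 0],
    [-245, -256, 5],
    [-286, -299, 10],
    [-327, -341, 20],
    [-368, -384, 30],
    [-409, -427, 40],
  ],
  rot=[
    [0, 0, 0.06],
    [0, 0, 0.13],
    [0, 0, 0.2],
    [0, 0, 0.27],
    [0, 0, 0.34],
    [0, 0, 0.41],
    [0, 0, 0.48],
    [0, 0, 0.55],
    [0, 0, 0.62],
    [0, 0, 0.726],
  ],
  grip=[1, 1, 1, 1, 1, 1, 1, 1, 1, 1],
)

```text
time_s: 1.45
eef_pos: [0.4353, -0.0109, 0.2102]
eef_rot: [0.0, 0.522, 0.853, 0.0]
wrist_force: [0.3, 0.8, -0.6]
opening: 0.997
grasp_force: 0.0
```

```bash
python3 -c "
from h import *
print(pose()[0]);to([.5085,-.187,.13],down(117.3))"
```

```text
[ 0.43534288 -0.01093548  0.21023213]
 xyz [-190.   -15.3   80.3] rot [ 0.001  0.001 -0.003]
```

play_rows(
  xyz=[
    [-40, -4, 16],
    [-85, -8, 32],
    [-130, -12, 50],
    [-165, -14, 65],
    [-190, -15, 80],
    [-190, -15, 80],
    [-190, -15, 80],
    [-190, -15, 80],
    [-190, -15, 80],
    [-190, -15, 80],
  ],
  rot=[
    [0, 0, 0],
    [0, 0, 0],
    [0, 0, 0],
    [0, 0, 0],
    [0, 0, 0],
    [0, 0, 0],
    [0, 0, 0],
    [0, 0, 0],
    [0, 0, 0],
    [0, 0, 0],
  ],
  grip=[1, 1, 1, 1, 1, 1, 1, 1, 1, 1],
)

```text
time_s: 2.7
eef_pos: [0.5089, -0.1843, 0.1308]
eef_rot: [0.0, 0.52, 0.854, 0.0]
wrist_force: [0.2, -0.8, 0.6]
opening: 1.0
grasp_force: 0.0
```

```bash
python3 - <<'E'
from h import *
im,W,c=cam("side");a=im[200:400,200:420];save("s2.png",cv2.resize(a,None,fx=3,fy=3)[:600])
r,g,b=[im[...,i].astype(int) for i in range(3)]
m=(r>g+50)&(r>b+70);m[:270]=0;m[350:]=0;m[:,:270]=0;m[:,370:]=0
v,u=np.nonzero(m);print(len(u),u.mean(),v.mean(),W[m].mean(0),W[m].max(0),W[m].min(0))
to([.5085,-.187,.025],down(117.3))
E
```

```text
97 311.22680412371136 320.55670103092785 [ 0.49662419 -0.19952857  0.02959584] [ 0.55248737 -0.13391739  0.03961739] [ 4.81143271e-01 -2.14014022e-01  2.23011956e-04]
 xyz [ -2.1  -1.6 105.6] rot [0.    0.001 0.001]
```

View pics/s2.png

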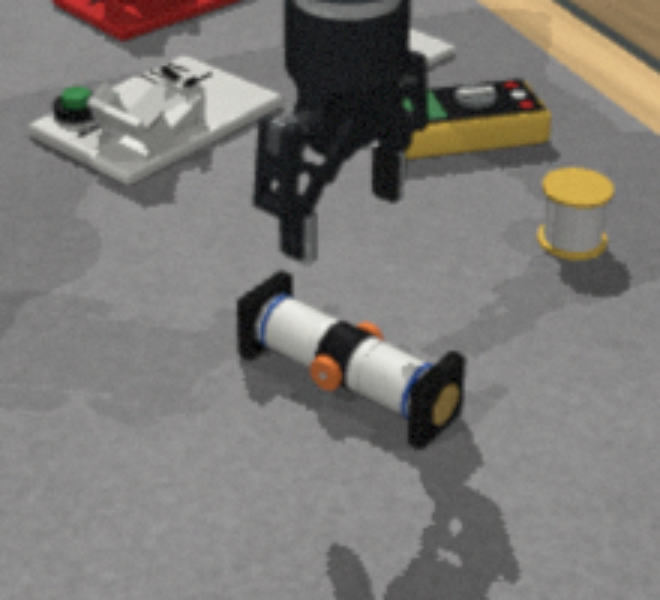

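The side crop shows the open fingers straddling the logger's knobs (near knob at crop (325,372)), aligned with the knob line. I'll descend, close and wait.

play_rows(
  xyz=[
    [-2, -2, 25],
    [-2, -2, 55],
    [-2, -2, 80],
    [-2, -2, 98],
    [-2, -2, 105],
    [-2, -2, 105],
    [-2, -2, 105],
    [-2, -2, 105],
    [-2, -2, 105],
    [-2, -2, 105],
  ],
  rot=[
    [0, 0, 0],
    [0, 0, 0],
    [0, 0, 0],
    [0, 0, 0],
    [0, 0, 0],
    [0, 0, 0],
    [0, 0, 0],
    [0, 0, 0],
    [0, 0, 0],
    [0, 0, 0],
  ],
  grip=[1, 1, 1, 1, 1, 1, 0, 0, 0, 0],
)

```text
time_s: 4.0
eef_pos: [0.5086, -0.1877, 0.0265]
eef_rot: [0.001, 0.52, 0.854, -0.0]
wrist_force: [-1.0, 0.4, 5.8]
opening: 0.621
grasp_force: 62.7
```

play_rows(
  xyz=[
    [0, 0, 0],
    [0, 0, 0],
    [0, 0, 0],
    [0, 0, -1],
    [0, 0, -2],
    [0, 0, -4],
    [0, 0, -8],
    [0, 0, -13],
    [0, 0, -19],
    [0, 0, -25],
  ],
  rot=[
    [0, 0, 0],
    [0, 0, 0],
    [0, 0, 0],
    [0, 0, 0],
    [0, 0, 0],
    [0, 0, 0],
    [0, 0, 0],
    [0, 0, 0],
    [0, 0, 0],
    [0, 0, 0],
  ],
  grip=[0, 0, 0, 0, 0, 0, 0, 0, 0, 0],
)

```text
time_s: 5.25
eef_pos: [0.508, -0.1874, 0.0508]
eef_rot: [0.0, 0.52, 0.854, -0.0]
wrist_force: [0.5, -0.5, -2.0]
opening: 0.618
grasp_force: 63.2
```

play_rows(
  xyz=[
    [0, 0, -8],
    [0, 0, -18],
    [0, 0, -32],
    [0, 0, -48],
    [0, 0, -64],
    [0, 0, -80],
    [0, 0, -95],
    [0, 0, -107],
    [0, 0, -115],
    [0, 0, -118],
  ],
  rot=[
    [0, 0, 0],
    [0, 0, 0],
    [0, 0, 0],
    [0, 0, 0],
    [0, 0, 0],
    [0, 0, 0],
    [0, 0, 0],
    [0, 0, 0],
    [0, 0, 0],
    [0, 0, 0],
  ],
  grip=[0, 0, 0, 0, 0, 0, 0, 0, 0, 0],
)

```text
time_s: 6.5
eef_pos: [0.508, -0.1874, 0.1687]
eef_rot: [0.0, 0.52, 0.854, -0.0]
wrist_force: [0.5, -0.3, -4.2]
opening: 0.62
grasp_force: 66.0
```

```bash
python3 - <<'E'
from h import *
im,W,c=cam("side");a=im[130:350,200:440];save("s3.png",cv2.resize(a,None,fx=2.5,fy=2.5))
E
```

```text
(no output)
```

View pics/s3.png

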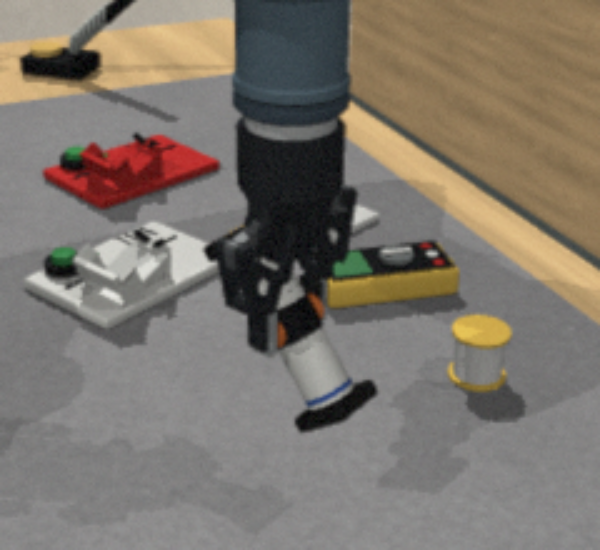

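The side view shows the near (−y) end dipping steeply, so that is the battery end, and it must point down the slope: tool x = stand x.

```bash
cat >> h.py <<'E'
A25=np.radians(25);U=EX*np.cos(A25)+np.array([0,0,np.sin(A25)]);N=-EX*np.sin(A25)+np.array([0,0,np.cos(A25)]);H=O+[0,0,.076]
E
python3 - <<'E'
from h import *
im,W,c=cam("side");g=im.astype(int)
p,r,o=pose();print(o["q"])
t=H+.012*U+.1315*N;T=down(24.8,25);print(t)
to(t,T)
to([p[0],p[1],.2],down(117.3-46,0),"half")
E
```

```text
[-5.72676139e-01  1.95665565e-01  1.76587629e+00  1.74138582e-05
  1.18007633e+00 -1.04966977e+00]
[0.48392361 0.17825108 0.20025089]
 xyz [335.7 146.5 -31.9] rot [-0.352  0.337  1.587]
half xyz [  0.    0.  -31.7] rot [-0.    -0.     0.803]
```

play_rows(
  xyz=[
    [2, 1, -6],
    [10, 4, -14],
    [25, 11, -22],
    [45, 20, -28],
    [67, 29, -32],
    [89, 39, -32],
    [111, 48, -32],
    [133, 58, -32],
    [155, 68, -32],
    [177, 77, -32],
  ],
  rot=[
    [0, 0, 0.02],
    [0, 0, 0.07],
    [0, 0, 0.15],
    [0, 0, 0.24],
    [0, 0, 0.33],
    [0, 0, 0.42],
    [0, 0, 0.51],
    [0, 0, 0.6],
    [0, 0, 0.69],
    [0, 0, 0.78],
  ],
  grip=[0, 0, 0, 0, 0, 0, 0, 0, 0, 0],
)

```text
time_s: 7.85
eef_pos: [0.4948, 0.0062, 0.2003]
eef_rot: [-0.0, 0.807, 0.591, -0.0]
wrist_force: [0.5, 0.6, -3.9]
opening: 0.619
grasp_force: 65.9
```

```bash
python3 - <<'E'
from h import *
p,r,o=pose();print(p,o["opening"])
t=H+.012*U+.1315*N
to(t,down(24.8,25));to(t,down(24.8,0),"flat")
E
```

```text
[0.49482374 0.0062306  0.20026344] 0.6194255115802032
 xyz [160.7 -62.3   0. ] rot [-0.182  0.411  0.818]
flat xyz [160.7 -62.3   0. ] rot [-0.     0.     0.831]
```

play_rows(
  xyz=[
    [18, -7, 0],
    [37, -14, 0],
    [57, -22, 0],
    [77, -30, 0],
    [97, -38, 0],
    [117, -46, 0],
    [134, -52, 0],
    [148, -57, 0],
    [157, -61, 0],
    [161, -62, 0],
  ],
  rot=[
    [0, 0, 0.09],
    [0, 0, 0.18],
    [0, 0, 0.28],
    [0, 0, 0.38],
    [0, 0, 0.48],
    [0, 0, 0.58],
    [0, 0, 0.67],
    [0, 0, 0.75],
    [0, 0, 0.8],
    [0, 0, 0.83],
  ],
  grip=[0, 0, 0, 0, 0, 0, 0, 0, 0, 0],
)

```text
time_s: 9.1
eef_pos: [0.4836, 0.1782, 0.2002]
eef_rot: [-0.0, 0.976, 0.217, -0.0]
wrist_force: [0.1, -0.4, -3.3]
opening: 0.62
grasp_force: 65.9
```

play_rows(
  xyz=[
    [0, 0, 0],
    [0, 0, 0],
    [0, 0, 0],
    [0, 0, 0],
    [0, 0, 0],
    [0, 0, 0],
    [0, 0, 0],
    [0, 0, 0],
    [0, 0, 0],
    [0, 0, 0],
  ],
  rot=[
    [0, 0.02, 0],
    [0, 0.07, 0],
    [0, 0.13, 0],
    [0, 0.19, 0],
    [0, 0.25, 0],
    [0, 0.31, 0],
    [0, 0.36, 0],
    [0, 0.4, 0],
    [0, 0.43, 0],
    [0, 0.436, 0],
  ],
  grip=[0, 0, 0, 0, 0, 0, 0, 0, 0, 0],
)

```text
time_s: 10.35
eef_pos: [0.4835, 0.1772, 0.2001]
eef_rot: [-0.047, 0.953, 0.212, 0.211]
wrist_force: [-0.2, 0.7, -4.2]
opening: 0.617
grasp_force: 66.0
```

```bash
python3 - <<'E'
from h import *
p,r,o=pose();print(p,o["opening"],r.as_matrix()[:,2]);print(o["q"])
t=H+.012*U+.1315*N
to(t,down(24.8,25));to(t,down(24.8,-25),"neg")
im,W,c=cam("side");a=im[110:270,160:340];save("s4.png",cv2.resize(a,None,fx=3.3,fy=3.3))
E
```

```text
[0.48345169 0.17717159 0.20008535] 0.6174716213219168 [ 0.38247562  0.1789285  -0.90647503]
[ 0.01544803 -0.16855244  2.12656837  0.24433049  0.79683441  1.01166483]
 xyz [ 0.9 -0.8  0.2] rot [-0.002  0.     0.004]
neg xyz [ 0.9 -0.8  0.2] rot [-0.    -0.872  0.005]
```

View pics/s4.png

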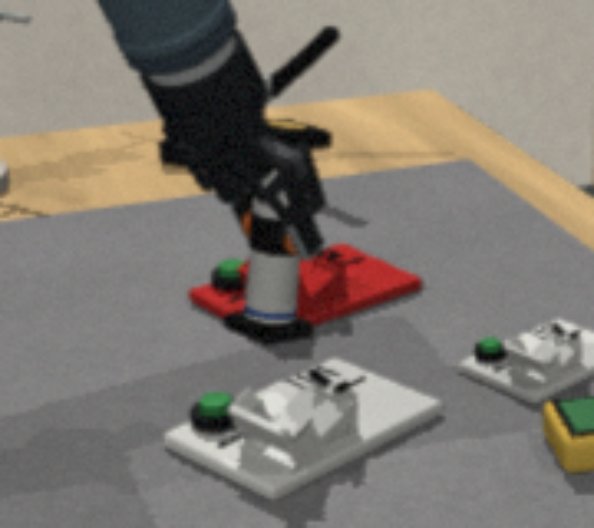

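The side view shows the logger hanging steeply over the stand, heavy cap at about crop (270,328). I'll get its dip angle from the depth points.

```bash
python3 - <<'E'
from h import *
p,r,o=pose()
for n in("side","top"):
    im,W,c=cam(n);g=im.astype(int)
    q=W-p;L=np.stack([q@EX,q@EY,q[...,2]],-1)*1000
    white=(g.min(-1)>110)&(g.max(-1)-g.min(-1)<30)
    m=(abs(L[...,1])<35)&(abs(L[...,0])<100)&(L[...,2]>-120)&(L[...,2]<90)&(W[...,2]>.075)
    for nm,mm in(("white",m&white),("black",m&(g.max(-1)<60)&(L[...,2]<-30))):
        P=L[mm]
        if len(P)<20: print(n,nm,len(P));continue
        ctr=P.mean(0);e,V=np.linalg.eigh(np.cov(P.T));print(n,nm,len(P),ctr.round(1),e.round(),V[:,-1].round(2),np.percentile(P,[2,98],axis=0).round(0).tolist())
E
```

```text
side white 173 [-22.3 -11.5 -31.8] [  6.  48. 317.] [0.17 0.06 0.98] [[-31.0, -20.0, -55.0], [-12.0, 1.0, 18.0]]
side black 163 [-27.  -15.  -69.6] [ 16. 103. 334.] [-0.74  0.66  0.15] [[-42.0, -29.0, -80.0], [3.0, 18.0, -62.0]]
top white 30 [26.3  1.1 58.9] [  68.  275. 1039.] [0.13 0.59 0.8 ] [[5.0, -31.0, -4.0], [39.0, 26.0, 77.0]]
top black 0
```

play_rows(
  xyz=[
    [1, -1, 0],
    [1, -1, 0],
    [1, -1, 0],
    [1, -1, 0],
    [1, -1, 0],
    [1, -1, 0],
    [1, -1, 0],
    [1, -1, 0],
    [1, -1, 0],
    [1, -1, 0],
  ],
  rot=[
    [0, -0.03, 0],
    [0, -0.1, 0],
    [0, -0.19, 0],
    [0, -0.29, 0],
    [0, -0.4, 0],
    [0, -0.51, 0],
    [0, -0.61, 0],
    [0, -0.7, 0],
    [0, -0.76, 0],
    [0, -0.785, 0],
  ],
  grip=[0, 0, 0, 0, 0, 0, 0, 0, 0, 0],
)

```text
time_s: 11.75
eef_pos: [0.4853, 0.1792, 0.2003]
eef_rot: [0.038, 0.961, 0.214, -0.17]
wrist_force: [0.9, -0.1, -3.6]
opening: 0.615
grasp_force: 65.9
```

```bash
cat > dip.py <<'E'
from h import *
p,r,o=pose();print(p,r.as_matrix()[:,2].round(3),o["q"])
im,W,c=cam("side");g=im.astype(int)
q=W-p;L=np.stack([q@EX,q@EY,q[...,2]],-1)*1000
white=(g.min(-1)>110)&(g.max(-1)-g.min(-1)<30)
m=(abs(L[...,1])<35)&(abs(L[...,0])<110)&(L[...,2]>-120)&(L[...,2]<90)&(W[...,2]>.075)
for nm,mm in(("white",m&white),("whitelow",m&white&(L[...,0]<-8)),("black",m&(g.max(-1)<60)&(L[...,2]<-20))):
    P=L[mm]
    if len(P)<20: print(nm,len(P));continue
    e,V=np.linalg.eigh(np.cov(P.T));print(nm,len(P),P.mean(0).round(1),e.round(),V[:,-1].round(2),np.percentile(P,[2,98],axis=0).round(0).tolist())
E
python3 - <<'E'
exec(open("dip.py").read())
t=H+.012*U+.1315*N
to(t,down(24.8,-20))
a=im[110:270,160:340];save("s5.png",cv2.resize(a,None,fx=3.3,fy=3.3))
E
```

```text
[0.48534871 0.17917407 0.20026699] [-0.31  -0.146 -0.939] [ 0.1767659   0.34348206  1.54947459 -0.08937714  1.58723921  1.32370138]
white 287 [-30.8  -9.3  -2.4] [ 18.  87. 735.] [-0.8  -0.08 -0.59] [[-61.0, -22.0, -25.0], [16.0, 8.0, 33.0]]
whitelow 230 [-40.4 -10.2  -9.6] [ 20.  99. 176.] [-0.85 -0.04 -0.52] [[-65.0, -22.0, -25.0], [-20.0, 9.0, 6.0]]
black 158 [-71.3 -14.5 -35.5] [ 10. 134. 306.] [ 0.44 -0.69 -0.57] [[-83.0, -28.0, -60.0], [-54.0, 17.0, -20.0]]
 xyz [-1.4  0.3  0.4] rot [0.002 0.001 0.004]
```

View pics/s5.png

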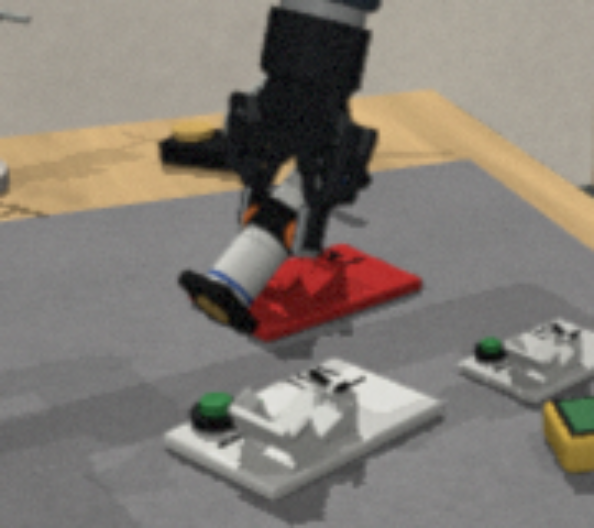

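The side view shows the logger now dipping about 33°, nearly parallel to the slope, heavy end toward the foot. I'll lower it along the slope normal.

```bash
cat >> h.py <<'E'
def G(s,n,y=0,tilt=-20):
    T=down(24.8,tilt);t=H+s*U+n*N+y*EY-T.as_matrix()[:,2]*.0015;to(t,T,f"s{s} n{n}")
E
python3 -c "
from h import *
G(.012,.03);G(.012,.012);G(.012,0);G(0,0)"
```

```text
s0.012 n0.03 xyz [70.5  0.4 70.6] rot [0.002 0.001 0.004]
s0.012 n0.012 xyz [83.2  0.5 83.3] rot [0.002 0.001 0.004]
s0.012 n0 xyz [91.7  0.5 91.8] rot [0.002 0.001 0.004]
s0 n0 xyz [ 83.3   0.4 100.3] rot [0.002 0.001 0.004]
```

play_rows(
  xyz=[
    [4, 0, 4],
    [12, 0, 12],
    [22, 0, 22],
    [33, 0, 33],
    [44, 0, 44],
    [54, 0, 54],
    [62, 0, 62],
    [67, 0, 67],
    [70, 0, 70],
    [70, 0, 70],
  ],
  rot=[
    [0, 0, 0],
    [0, 0, 0],
    [0, 0, 0],
    [0, 0, 0.004],
    [0, 0, 0.004],
    [0, 0, 0.004],
    [0, 0, 0.004],
    [0, 0, 0.004],
    [0, 0, 0.004],
    [0, 0, 0.004],
  ],
  grip=[0, 0, 0, 0, 0, 0, 0, 0, 0, 0],
)

```text
time_s: 13.05
eef_pos: [0.5222, 0.1965, 0.1109]
eef_rot: [0.038, 0.962, 0.212, -0.169]
wrist_force: [-0.0, 0.3, -4.0]
opening: 0.618
grasp_force: 66.0
```

```bash
python3 - <<'E'
exec(open("dip.py").read())
a=im[170:270,190:310];save("s6.png",cv2.resize(a,None,fx=5,fy=5))
G(.012,.012);G(.012,0);G(0,0)
E
```

```text
[0.52222576 0.19647959 0.11094923] [-0.31  -0.145 -0.94 ] [ 0.1925963   0.53120511  1.48415853 -0.08362036  1.46607329  1.35262757]
white 270 [-29.8  -8.7  -1.6] [ 20.  84. 818.] [-0.81 -0.08 -0.58] [[-65.0, -21.0, -24.0], [18.0, 9.0, 33.0]]
whitelow 210 [-40.8  -9.6  -9.8] [ 22.  94. 184.] [-0.86 -0.   -0.5 ] [[-66.0, -21.0, -25.0], [-21.0, 10.0, 6.0]]
black 81 [-77.2 -10.4 -26.5] [ 10.  25. 237.] [ 0.16 -0.98 -0.1 ] [[-83.0, -28.0, -36.0], [-65.0, 18.0, -20.0]]
s0.012 n0.012 xyz [14.1  0.4 13.9] rot [ 0.002 -0.     0.001]
s0.012 n0 xyz [22.6  0.4 22.3] rot [ 0.002 -0.     0.001]
s0 n0 xyz [14.1  0.4 30.8] rot [ 0.002 -0.     0.001]
```

View pics/s6.png

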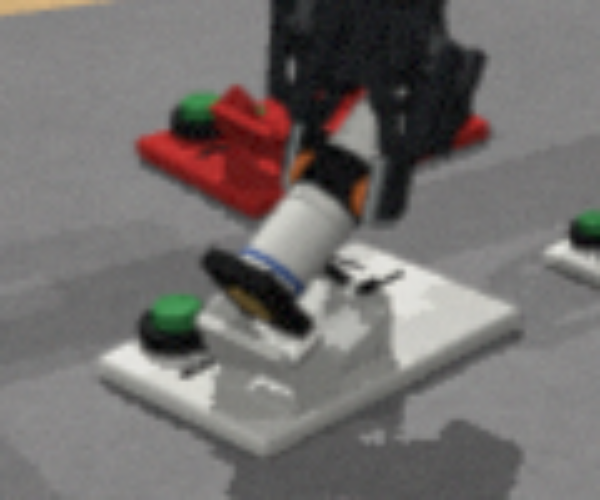

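The crop shows the logger just above the foot, centred between the cheeks as far as can be seen. Lowering slowly.

play_rows(
  xyz=[
    [2, 0, 2],
    [4, 0, 4],
    [6, 0, 6],
    [8, 0, 8],
    [10, 0, 10],
    [12, 0, 12],
    [14, 0, 14],
    [15, 0, 15],
    [16, 0, 16],
    [16, 0, 16],
  ],
  rot=[
    [0, 0, 0],
    [0, 0, 0],
    [0, 0, 0],
    [0, 0, 0],
    [0, 0, 0],
    [0, 0, 0],
    [0, 0, 0],
    [0, 0, 0],
    [0, 0, 0],
    [0, 0, 0],
  ],
  grip=[0, 0, 0, 0, 0, 0, 0, 0, 0, 0],
)

```text
time_s: 14.35
eef_pos: [0.5309, 0.2005, 0.0906]
eef_rot: [0.038, 0.962, 0.212, -0.169]
wrist_force: [-0.3, 0.3, -2.9]
opening: 0.619
grasp_force: 66.0
```

play_rows(
  xyz=[
    [1, 0, 1],
    [1.5, 0, 1.5],
    [2, 0, 2],
    [2.5, 0, 2.5],
    [3, 0, 3],
    [3.5, 0, 3.5],
    [4, 0, 4],
    [4, 0, 4],
    [4, 0, 4],
    [4, 0, 4],
  ],
  rot=[
    [0, 0, 0],
    [0, 0, 0],
    [0, 0, 0],
    [0, 0, 0],
    [0, 0, 0],
    [0, 0, 0],
    [0, 0, 0],
    [0, 0, 0],
    [0, 0, 0],
    [0, 0, 0],
  ],
  grip=[0, 0, 0, 0, 0, 0, 0, 0, 0, 0],
)

```text
time_s: 15.6
eef_pos: [0.533, 0.2015, 0.0853]
eef_rot: [0.038, 0.962, 0.212, -0.169]
wrist_force: [-1.0, -0.0, -2.6]
opening: 0.617
grasp_force: 66.0
```

```bash
python3 - <<'E'
exec(open("dip.py").read())
G(.012,0);G(0,0)
p,r,o=pose();f=np.array(o["wrist_force"]);print(f@U,f@EY,f@N,o["torque"])
E
```

```text
[0.53297701 0.20145664 0.08530043] [-0.31  -0.145 -0.94 ] [ 0.19684518  0.58780051  1.45707313 -0.08242792  1.43701976  1.35887462]
white 193 [-24.7  -7.1   4.6] [ 18.  85. 714.] [-0.87 -0.07 -0.48] [[-58.0, -21.0, -10.0], [19.0, 11.0, 32.0]]
whitelow 143 [-37.1  -8.1  -2.9] [ 16.  93. 145.] [-0.96  0.2  -0.22] [[-59.0, -21.0, -10.0], [-15.0, 13.0, 7.0]]
black 0
s0.012 n0 xyz [2.7 0.5 2. ] rot [0.002 0.    0.001]
s0 n0 xyz [-5.8  0.5 10.5] rot [0.002 0.    0.001]
-1.4111584446484793 -0.9377737721629027 -2.55078557870789 [ 0.14605924 -0.23586795  0.01517816]
```

play_rows(
  xyz=[
    [0.4, 0, 0.4],
    [0.8, 0, 0.8],
    [1.2, 0, 1.2],
    [1.6, 0, 1.6],
    [2, 0, 2],
    [2.4, 0, 2.4],
    [2.4, 0, 2.4],
    [2.4, 0, 2.4],
    [2.4, 0, 2.4],
    [2.4, 0, 2.4],
  ],
  rot=[
    [0, 0, 0],
    [0, 0, 0],
    [0, 0, 0],
    [0, 0, 0],
    [0, 0, 0],
    [0, 0, 0],
    [0, 0, 0],
    [0, 0, 0],
    [0, 0, 0],
    [0, 0, 0],
  ],
  grip=[0, 0, 0, 0, 0, 0, 0, 0, 0, 0],
)

```text
time_s: 16.9
eef_pos: [0.5344, 0.202, 0.0824]
eef_rot: [0.038, 0.962, 0.212, -0.169]
wrist_force: [-0.9, -0.6, -0.9]
opening: 0.623
grasp_force: 66.2
```

```bash
cat > f.py <<'E'
from h import *
G(0,0)
p,r,o=pose();f=np.array(o["wrist_force"]);print(f@U,f@EY,f@N,o["opening"],o["time_s"])
d=p+r.as_matrix()[:,2]*.0015-H;print("s,y,n",d@U*1e3,d@EY*1e3,d@N*1e3)
E
python3 f.py
```

```text
s0 n0 xyz [-8.2  0.4  8.3] rot [0.002 0.    0.001]
-1.3388299063595142 -0.22005498561498887 -0.3460257962434137 0.6233724051574828 16.9
s,y,n 11.648970276361144 0.39973949267865916 0.03334740102920882
```

play_rows(
  xyz=[
    [0.5, 0, 0.5],
    [0, 0, 1.5],
    [-1, 0, 2.5],
    [-2, 0, 3.5],
    [-3, 0, 4.5],
    [-4, 0, 5.5],
    [-5, 0, 6.5],
    [-5, 0, 6.5],
    [-5, 0, 6.5],
    [-5, 0, 6.5],
  ],
  rot=[
    [0, 0, 0],
    [0, 0, 0],
    [0, 0, 0],
    [0, 0, 0],
    [0, 0, 0],
    [0, 0, 0],
    [0, 0, 0],
    [0, 0, 0],
    [0, 0, 0],
    [0, 0, 0],
  ],
  grip=[0, 0, 0, 0, 0, 0, 0, 0, 0, 0],
)

```text
time_s: 18.15
eef_pos: [0.5284, 0.1987, 0.0782]
eef_rot: [0.038, 0.962, 0.212, -0.169]
wrist_force: [2.6, -4.7, 4.2]
opening: 0.617
grasp_force: 67.0
```

```bash
python3 f.py
```

```text
s0 n0 xyz [-3.3 -0.1  2.1] rot [ 0.003 -0.     0.   ]
2.160331539120428 -5.3357687231575435 3.645917271271008 0.6172766328701058 18.15
s,y,n 3.771370699546929 -0.11007618363793417 -0.834142264525918
```

play_rows(
  xyz=[
    [-0.4, 0.5, 0.4],
    [-0.8, 1, 0.8],
    [-1.2, 1, 1.2],
    [-1.6, 1, 1.6],
    [-2, 1, 2],
    [-2.4, 1, 2.4],
    [-2.4, 1, 2.4],
    [-2.4, 1, 2.4],
    [-2.4, 1, 2.4],
    [-2.4, 1, 2.4],
  ],
  rot=[
    [0, 0, 0],
    [0, 0, 0],
    [0, 0, 0],
    [0, 0, 0],
    [0, 0, 0],
    [0, 0, 0],
    [0, 0, 0],
    [0, 0, 0],
    [0, 0, 0],
    [0, 0, 0],
  ],
  grip=[0, 0, 0, 0, 0, 0, 0, 0, 0, 0],
)

```text
time_s: 19.4
eef_pos: [0.5269, 0.1974, 0.077]
eef_rot: [0.038, 0.962, 0.212, -0.168]
wrist_force: [4.8, -0.9, 5.9]
opening: 0.617
grasp_force: 67.1
```

```bash
python3 f.py
```

```text
s0 n0 xyz [-1.9 -0.6  0.2] rot [ 0.002 -0.003  0.001]
6.068801763507332 -2.8290638383302356 3.7254156728791017 0.6169179428069143 19.4
s,y,n 1.5059684691011854 -0.5972861992667122 -1.1452625002428978
```

play_rows(
  xyz=[
    [-0.4, 0.5, 0.4],
    [-0.8, 0.5, 0.8],
    [-1.2, 0.5, 1.2],
    [-1.6, 0.5, 1.6],
    [-2, 0.5, 2],
    [-2, 0.5, 2],
    [-2, 0.5, 2],
    [-2, 0.5, 2],
    [-2, 0.5, 2],
    [-2, 0.5, 2],
  ],
  rot=[
    [0, 0, 0],
    [0, 0, 0],
    [0, 0, 0],
    [0, 0, 0],
    [0, 0, 0],
    [0, 0, 0],
    [0, 0, 0],
    [0, 0, 0],
    [0, 0, 0],
    [0, 0, 0],
  ],
  grip=[0, 0, 0, 0, 0, 0, 0, 0, 0, 0],
)

```text
time_s: 20.65
eef_pos: [0.5269, 0.1974, 0.077]
eef_rot: [0.037, 0.963, 0.212, -0.165]
wrist_force: [9.2, 4.8, 8.2]
opening: 0.62
grasp_force: 67.6
```

```bash
python3 f.py
```

```text
s0 n0 xyz [-1.9 -0.7  0.2] rot [ 0.002 -0.009  0.001]
12.862795929130195 0.5531177516199924 3.085175140605314 0.620182165660602 20.65
s,y,n 1.5219384709492672 -0.7016972509187978 -1.1640093494995685
```

play_rows(
  xyz=[
    [0.6, 0, -0.6],
    [1.2, 0, -1.2],
    [1.8, 0, -1.8],
    [2, 0, -2],
    [2, 0, -2],
    [2, 0, -2],
    [2, 0, -2],
    [2, 0, -2],
    [2, 0, -2],
    [2, 0, -2],
  ],
  rot=[
    [0, 0, 0],
    [0, 0, 0],
    [0, 0, 0],
    [0, 0, 0],
    [0, 0, 0],
    [0, 0, 0],
    [0, 0, 0],
    [0, 0, 0],
    [0, 0, 0],
    [0, 0, 0],
  ],
  grip=[0, 0, 0, 0, 0, 0.66, 0.72, 0.8, 0.9, 1],
)

```text
time_s: 21.9
eef_pos: [0.5258, 0.1965, 0.0763]
eef_rot: [0.038, 0.962, 0.212, -0.17]
wrist_force: [-0.6, 0.6, 0.3]
opening: 1.001
grasp_force: 0.0
```

```bash
python3 - <<'E'
exec(open("f.py").read())
im,W,c=cam("side");a=im[170:270,190:310];save("s7.png",cv2.resize(a,None,fx=5,fy=5))
E
```

```text
s0 n0 xyz [-0.8 -1.  -0.9] rot [0.002 0.    0.001]
-0.1260883419731256 0.750386929812085 0.4232269247339492 1.0014368702236813 21.9
s,y,n -0.05691923056594991 -0.9897835811294247 -1.1680117170945348
```

View pics/s7.png

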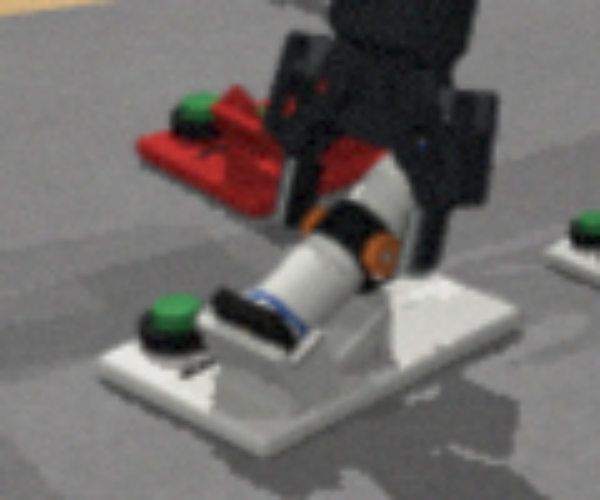

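The crop shows the logger lying in the saddle with its lower cap against the foot and the fingers clear of the knobs. Retract along the tool axis, then measure.

play_rows(
  xyz=[
    [0, 0, -3],
    [0, 0, -10],
    [0, 0, -22],
    [0, 0, -38],
    [0, 0, -56],
    [0, 0, -76],
    [0, 0, -96],
    [0, 0, -112],
    [0, 0, -120],
    [0, 0, -120],
  ],
  rot=[
    [0, 0, 0],
    [0, 0, 0],
    [0, 0, 0],
    [0, 0, 0],
    [0, 0, 0],
    [0, 0, 0],
    [0, 0, 0],
    [0, 0, 0],
    [0, 0, 0],
    [0, 0, 0],
  ],
  grip=[1, 1, 1, 1, 1, 1, 1, 1, 1, 1],
)

```text
time_s: 23.2
eef_pos: [0.5634, 0.214, 0.1897]
eef_rot: [0.038, 0.962, 0.212, -0.169]
wrist_force: [-0.5, -0.8, -0.7]
opening: 0.996
grasp_force: 0.0
```

```bash
python3 - <<'E'
from h import *
im,W,c=cam("side");g=im.astype(int);q=W-H
L=np.stack([q@U,q@EY,q@N],-1)*1000
m=(abs(L[...,1])<32)&(L[...,2]>-5)&(L[...,2]<32)&(abs(L[...,0])<95)
white=m&(g.min(-1)>110)&(g.max(-1)-g.min(-1)<30)&(abs(L[...,0])<60)&(L[...,2]>5)
P=L[white];e,V=np.linalg.eigh(np.cov(P.T));print("white",len(P),P.mean(0),V[:,-1].round(3))
bl=m&(g.max(-1)<60)&(L[...,2]>8)
for lo,hi in((-95,-50),(-25,25),(50,95)):
    Q=L[bl&(L[...,0]>lo)&(L[...,0]<hi)];print(lo,len(Q),np.percentile(Q,[2,50,98],axis=0).round(1).tolist() if len(Q) else"")
o=m&(g[...,0]>g[...,1]+50)&(g[...,0]>g[...,2]+70)&(abs(L[...,0])<25);v,u=np.nonzero(o);Q=L[o];print("knob",len(Q),np.percentile(Q,[2,50,98],axis=0).round(1).tolist())
to([.4372,.243,.11],down(24.8,0))
E
```

```text
white 327 [ -1.05461441 -10.10320608  14.90220042] [-1.    -0.003  0.   ]
-95 87 [[-80.7, -28.3, 10.5], [-75.8, -10.3, 23.4], [-69.6, 16.7, 27.7]]
-25 81 [[-12.2, -20.0, 8.7], [-0.5, -11.1, 17.6], [10.9, 7.0, 22.4]]
50 76 [[64.4, -30.3, 10.6], [68.3, -12.6, 23.8], [75.2, 16.9, 27.6]]
knob 31 [[-9.4, -31.4, -3.3], [-3.6, -27.2, 9.1], [5.8, 21.4, 12.9]]
 xyz [-68.6 -79.4 109. ] rot [0.001 0.349 0.001]
```

```bash
python3 -c "
from h import *
to([.4372,.243,.17],down(24.8,0))"
```

```text
xyz [-89.2 -79.3  52.6] rot [0.001 0.349 0.001]
```

play_rows(
  xyz=[
    [-8, -8, 2],
    [-25, -24, 8],
    [-45, -42, 18],
    [-65, -60, 30],
    [-80, -72, 44],
    [-89, -79, 53],
    [-89, -79, 53],
    [-89, -79, 53],
    [-89, -79, 53],
    [-89, -79, 53],
  ],
  rot=[
    [0, 0.04, 0],
    [0, 0.1, 0],
    [0, 0.17, 0],
    [0, 0.24, 0],
    [0, 0.31, 0],
    [0, 0.349, 0],
    [0, 0.349, 0],
    [0, 0.349, 0],
    [0, 0.349, 0],
    [0, 0.349, 0],
  ],
  grip=[0, 0, 0, 0, 0, 0, 0, 0, 0, 0],
)

```text
time_s: 24.5
eef_pos: [0.4382, 0.2427, 0.1697]
eef_rot: [0.001, 0.977, 0.215, 0.0]
wrist_force: [0.1, 0.2, -1.0]
opening: -0.0
grasp_force: 0.0
```

```bash
python3 -c "
from h import *
to([.4372,.243,.031+.019],down(24.8,0))"
```

```text
xyz [ -0.8  -0.9 119.7] rot [0.001 0.    0.001]
```

play_rows(
  xyz=[
    [-1, -1, 20],
    [-1, -1, 50],
    [-1, -1, 80],
    [-1, -1, 102],
    [-1, -1, 112],
    [-1, -1, 116],
    [-1, -1, 119],
    [-1, -1, 122],
    [-1, -1, 124],
    [-1, -1, 125],
  ],
  rot=[
    [0, 0, 0],
    [0, 0, 0],
    [0, 0, 0],
    [0, 0, 0],
    [0, 0, 0],
    [0, 0, 0],
    [0, 0, 0],
    [0, 0, 0],
    [0, 0, 0],
    [0, 0, 0],
  ],
  grip=[0, 0, 0, 0, 0, 0, 0, 0, 0, 0],
)

```text
time_s: 25.75
eef_pos: [0.437, 0.2434, 0.0483]
eef_rot: [0.001, 0.976, 0.216, 0.0]
wrist_force: [-15.9, -5.8, 41.8]
opening: -0.003
grasp_force: 21.0
```

play_rows(
  xyz=[
    [0, 0, -1],
    [0, 0, -2],
    [0, 0, -3],
    [0, 0, -4],
    [0, 0, -4],
    [0, 0, -4],
    [0, 0, -4],
    [0, 0, -4],
    [0, 0, -4],
    [0, 0, -4],
  ],
  rot=[
    [0, 0, 0],
    [0, 0, 0],
    [0, 0, 0],
    [0, 0, 0],
    [0, 0, 0],
    [0, 0, 0],
    [0, 0, 0],
    [0, 0, 0],
    [0, 0, 0],
    [0, 0, 0],
  ],
  grip=[0, 0, 0, 0, 0, 0, 0, 0, 0, 0],
)

```text
time_s: 27.0
eef_pos: [0.4368, 0.2433, 0.049]
eef_rot: [0.001, 0.977, 0.215, 0.001]
wrist_force: [-0.7, -1.5, 6.7]
opening: -0.001
grasp_force: 2.8
```

play_rows(
  xyz=[
    [0, 0, -1],
    [0, 0, -2],
    [0, 0, -3],
    [0, 0, -3],
    [0, 0, -3],
    [0, 0, -3],
    [0, 0, -3],
    [0, 0, -3],
    [0, 0, -3],
    [0, 0, -3],
  ],
  rot=[
    [0, 0, 0],
    [0, 0, 0],
    [0, 0, 0],
    [0, 0, 0],
    [0, 0, 0],
    [0, 0, 0],
    [0, 0, 0],
    [0, 0, 0],
    [0, 0, 0],
    [0, 0, 0],
  ],
  grip=[0, 0, 0, 0, 0, 0, 0, 0, 0, 0],
)

```text
time_s: 28.25
eef_pos: [0.4363, 0.2431, 0.0517]
eef_rot: [0.001, 0.977, 0.215, 0.0]
wrist_force: [2.4, 0.5, 2.6]
opening: -0.006
grasp_force: 1.3
```

The force profile (hard stop at 0.049, soft 2.6 N at 0.0517) confirms that it was the sprung button, pressed fully down. Retreat straight up.

play_rows(
  xyz=[
    [0, 0, -5],
    [0, 0, -15],
    [0, 0, -35],
    [0, 0, -60],
    [0, 0, -90],
    [0, 0, -115],
    [0, 0, -130],
    [0, 0, -130],
    [0, 0, -130],
    [0, 0, -130],
  ],
  rot=[
    [0, 0, 0],
    [0, 0, 0],
    [0, 0, 0],
    [0, 0, 0],
    [0, 0, 0],
    [0, 0, 0],
    [0, 0, 0],
    [0, 0, 0],
    [0, 0, 0],
    [0, 0, 0],
  ],
  grip=[0, 0, 0, 0, 0, 0, 0, 0, 0, 0],
)

```text
time_s: 29.5
eef_pos: [0.4355, 0.243, 0.1805]
eef_rot: [0.001, 0.977, 0.215, -0.001]
wrist_force: [-0.1, 0.7, -0.2]
opening: -0.002
grasp_force: 0.0
```

```bash
python3 - <<'E'
from h import *
im,W,c=cam("side");save("s8.png",cv2.resize(im[150:270,180:330],None,fx=5,fy=5));g=im.astype(int);q=W-H
L=np.stack([q@U,q@EY,q@N],-1)*1000
m=(abs(L[...,1])<32)&(L[...,2]>8)&(L[...,2]<32)&(abs(L[...,0])<95)
bl=m&(g.max(-1)<60)
for lo,hi in((-95,-50),(-25,25),(50,95)):
    Q=L[bl&(L[...,0]>lo)&(L[...,0]<hi)];print(lo,len(Q),np.percentile(Q,[2,50,98],axis=0).round(1).tolist() if len(Q) else"")
E
```

```text
-95 87 [[-81.2, -29.6, 10.3], [-76.4, -9.8, 23.4], [-69.5, 16.3, 27.0]]
-25 80 [[-11.8, -20.7, 9.0], [-1.0, -11.4, 17.7], [11.1, 6.7, 22.4]]
50 80 [[64.5, -28.8, 10.2], [69.1, -13.2, 22.8], [75.8, 16.9, 27.0]]
```

View pics/s8.png

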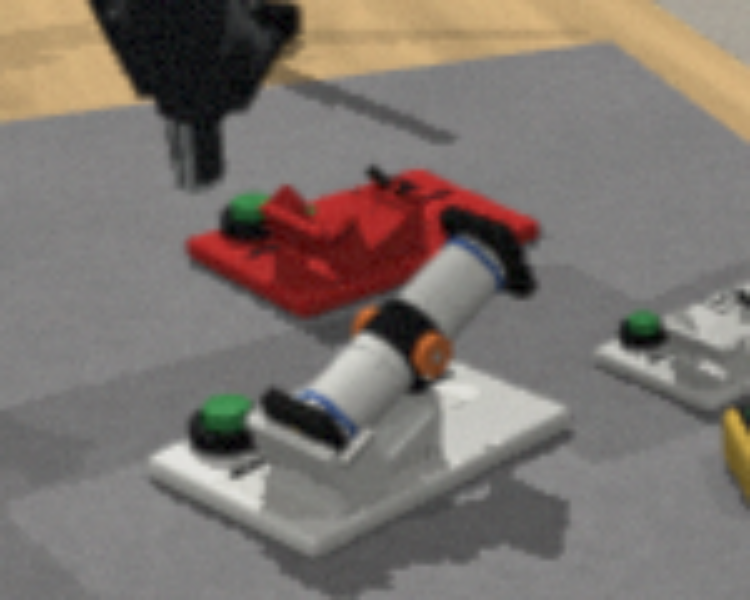

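The picture shows the logger seated in the stand with its lower cap against the foot at (310,420), the button up again at (228,410), and the arm clear of everything. Handing in.

```bash
python3 -c "
from bench import ctrl
print(ctrl.hand_in())"
```

```text
the job is handed in; nothing more can be done
None
```

The logger is lying in the charging stand with its heavy end down against the foot, and it was let go before the start button was pressed. The button is up again and the job was handed in at about 30 s; the hand-in gave no verdict.

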